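Make up two test kits on the lab bench

TASK

Make up the two kits from the stock on the bench. In the three-compartment tray put the rack of tubes in the middle compartment, with the tall bottle and the small dropper bottle in the compartments on either side of it; in the two-compartment tray put the squat jar and the slide box, one to a compartment. Stand everything upright and flat on the tray floors, with both trays left flat on the bench, and do not shift the beaker, the wash bottle or the box of pipette tips.

Things in the scene. Friction and masses are not known exactly. Their poses are not given: they have to be found in the camera images.
- long_tray: Loose steel kit tray with a dark grey floor (0.6 kg) and three equal compartments in a row, 80 mm (x) by 214 mm (y), rim and dividers 14 mm above the bench, walls 4 mm, floor 4 mm thick. Origin: centre of the underside; z up. The row runs along its y axis: compartment centres at y = -70, 0 and +70 mm, x = 0; each is 72 mm (x) by 66 mm (y) inside. Its yaw is within 0.3 rad of the world axes.
- short_tray: Loose steel kit tray with a dark grey floor (0.6 kg) and two equal compartments, 80 mm (x) by 144 mm (y), otherwise like the long tray: rim and dividers 14 mm high, floor 4 mm, compartments 72 mm (x) by 66 mm (y) inside, centres at y = -35 and +35 mm, x = 0. Origin: centre of the underside; z up. Its yaw is within 0.3 rad of the world axes.
- tall_bottle: White plastic reagent bottle with a paper band and a narrower screw cap: body 40 mm diameter, straight up to 50 mm; 72 mm tall in all. Stands upright. Origin: centre of the underside; z up. 
- dropper_bottle: Small white dropper bottle with a pointed cap: body 30 mm diameter, straight up to 38 mm; 60 mm tall in all. Stands upright. Origin: centre of the underside; z up. 
- squat_jar: Squat amber glass jar with a white lid of the same width: 48 mm diameter, 50 mm tall. Stands upright. Origin: centre of the underside; z up. 
- tube_rack: White rack of nine small capped tubes (fixed in it, 3 by 3): 40 mm (x) by 48 mm (y), its body 38 mm high, tube caps to 48 mm. Origin: centre of the underside; z up. Grip it across x (40 mm). Starts with its yaw within 0.6 rad of the world axes.
- slide_box: Closed grey plastic slide box with a small steel clasp on its -x face: 34 mm (x) by 50 mm (y), 44 mm high. Origin: centre of the underside; z up. Grip it across x (34 mm). Starts with its yaw within 0.6 rad of the world axes.
- beaker: Small glass beaker, 48 mm rim diameter, 55 mm tall, standing between the trays. Bystander: leave it. Origin: centre of the underside; z up. 
- wash_bottle: White bottle with blue cap, 60 mm diameter, 120 mm tall, at the left edge of the work. Bystander: leave it. Origin: centre of the underside; z up. 
- tip_box: White box with yellow pipette tips, 120 by 80 mm, 50 mm tall, at the right edge of the work. Bystander: leave it. Origin: centre of the underside; z up. 
Mind the look-alikes: they are no part of the job. Leave any blue or purple look-alike of the squat_jar alone.

How it is judged:
At the end, for the whole second after the job is handed in: Rack in the long tray's middle compartment, the two bottles in its outer ones; jar and slide box in one compartment each of the short tray: centres within 26 mm along each tray axis, undersides within 4 mm of the floor, lean under 0.1 rad, at rest; trays flat (6 mm, 0.05 rad) and still (x of tube_rack in the frame of long_tray between -0.026 and 0.026 m and y of tube_rack in the frame of long_tray between -0.026 and 0.026 m and (((x of tall_bottle in the frame of long_tray between -0.026 and 0.026 m and y of tall_bottle in the frame of long_tray between 0.044 and 0.096 m) and (x of dropper_bottle in the frame of long_tray between -0.026 and 0.026 m and y of dropper_bottle in the frame of long_tray between -0.096 and -0.044 m)) or ((x of tall_bottle in the frame of long_tray between -0.026 and 0.026 m and y of tall_bottle in the frame of long_tray between -0.096 and -0.044 m) and (x of dropper_bottle in the frame of long_tray between -0.026 and 0.026 m and y of dropper_bottle in the frame of long_tray between 0.044 and 0.096 m))) and (((x of squat_jar in the frame of short_tray between -0.026 and 0.026 m and y of squat_jar in the frame of short_tray between 0.009 and 0.061 m) and (x of slide_box in the frame of short_tray between -0.026 and 0.026 m and y of slide_box in the frame of short_tray between -0.061 and -0.009 m)) or ((x of squat_jar in the frame of short_tray between -0.026 and 0.026 m and y of squat_jar in the frame of short_tray between -0.061 and -0.009 m) and (x of slide_box in the frame of short_tray between -0.026 and 0.026 m and y of slide_box in the frame of short_tray between 0.009 and 0.061 m))) and z of tube_rack in the frame of long_tray between 0.002 and 0.008 m and angle between each of tube_rack, tall_bottle, dropper_bottle, squat_jar, slide_box's own z axis and vertical below 0.1 rad and linear speed of each of tube_rack, tall_bottle, dropper_bottle, squat_jar, slide_box, long_tray, short_tray below 0.02 m/s and z of tall_bottle in the frame of long_tray between 0.002 and 0.008 m and z of dropper_bottle in the frame of long_tray between 0.002 and 0.008 m and z of squat_jar in the frame of short_tray between 0.002 and 0.008 m and z of slide_box in the frame of short_tray between 0.002 and 0.008 m and angle between each of long_tray, short_tray's own z axis and vertical below 0.05 rad and height (world z) of each of long_tray, short_tray below 0.006 m); the robot touches nothing.
It fails at once if the beaker is shifted more than 25 mm (distance of beaker from where it was at the start of the episode above 0.025 m).
It fails at once if the wash bottle is shifted more than 25 mm (distance of wash_bottle from where it was at the start of the episode above 0.025 m).
It fails at once if the box of pipette tips is shifted more than 25 mm (distance of tip_box from where it was at the start of the episode above 0.025 m).
It also fails if it takes over 125 s, if anything falls off the work surface, if the arm or the gripper's body presses on something with over 40 N, if the wrist force passes 120 N, or if a joint passes its speed limit or range.

ROBOT

A 6-joint arm with a two-finger parallel gripper is mounted at the origin on the work surface. World frame = base frame: x ahead of the robot, y to its left, z up, the work surface at z = 0. Lengths are in m, angles in rad, forces in N, time in s.
With the tool pointing down it reaches from about 0.275 to 1 m from the base axis. Payload 8.4 kg.
Tool frame: the origin (TCP) lies midway between the tips of the shut fingers; the grasp point (between the pads) lies 19 mm behind it (grip_point_offset is the z of the grasp point in the tool frame, in m); z points along the fingers, y is the line along which they close (so a half turn about z gives the same grasp; the last joint's range is limited). The gripper opens to 85 mm and grips with 20 to 120 N. Pads are 22 mm wide; open, the fingers measure 114 mm over their backs; the gripper's body (76 mm by 85 mm) begins 54 mm behind the grasp point. The pads swing forward as they close: fully open they stand 13 mm farther back than shut.
Start: joints at [1.305, 0.353, 1.633, -0, 1.155, -0.002], TCP at [0.163, 0.603, 0.231] pointing down, gripper open.
Joint ranges: [-2.63, 2.63], [-0.92, 2.1], [0.06, 2.66], [-1.3, 4.44], [0, 2.69], [-3.02, 3.02]. Speed limits (rad/s): [2.22, 2.22, 2.79, 3.14, 3.14, 3.14].

INTERFACE

Orientations are given as a rotation vector (axis times angle).
In Python, from rig import * gives the robot as it stands. Calls block until the motion is done:
- movep(position, orientation): joint-space move of the TCP to a pose.
- servo_line(position, rot=None, feed=0.15, force_limit=None): straight line of the TCP; rot=None keeps the orientation; feed is the mean speed in m/s. With force_limit (N) it stops when the force on the tool has changed by that much, and returns True; else False.
- goto_joints(angles): joint-space move.
- grip(opening, grip_force=None): opening from 0.0 (shut) to 1.0 (fully open); grip_force is the grip in N (None keeps the last); returns when the fingers have stopped.
- sleep(seconds).
- inverse_kinematics(position, orientation): joint angles nearest the present ones, or None.
- snapshot(name): name is "scene" or "side" or "wrist"; returns a dict with "frame" (420x560x3 uint8, red, green, blue), "mtx" (3x3 intrinsics, pixels), "pose" (4x4, takes a point from camera to world coordinates); the wrist camera has in their place "T_tool_cam" (4x4, takes a point from camera to tool coordinates, whose origin is the TCP and whose axes are the flange's). Camera axes: x right, y down, z forward; pixel columns grow to the right and rows downward; lengths in m; the calibration is good to about 2 mm. The wrist camera is an equidistant fisheye: a pixel r from the principal point sees the ray r / f radians off the axis. A picture is of the moment at which its call begins: read the wrist's pose just before it. There is no depth.
A pose or a line that the arm cannot do raises IKError and nothing moves.
- close_job(): hands the job in; it is judged then, once.
Readings, each from a call of its own:
- read_time(): time.
- read_joint_pos(): joint angles.
- read_qvel(): joint speeds.
- read_effort(): joint torques, N m.
- read_eef_pos(): TCP position.
- read_tool_rot(): TCP orientation.
- read_ft_force(): force on the tool from outside, world axes, zero at the start.
- read_wrist_torque(): the same for the moment, N m.
- read_gripper_width(): opening from 0.0 (shut) to 1.0 (fully open).
- read_finger_force(): force on a finger pad.
Only numpy, scipy, OpenCV 4.12 (cv2) and the standard library are available. Lean on these libraries where they do the work, as an engineer would, in place of code of your own. Each camera call takes 0.05 s, during which the arm holds its last target. There are 200 camera calls.

## Working session

There is one attempt and no reset: what is moved stays moved. The work goes in short steps, each a Python script; the robot and the scene stay as the last script left them, time stands still between calls to the robot, and variables do not carry over. Pictures are saved under pics/ and viewed, at most 14 in all, crops included, and the job is handed in when it is done.

```bash
mkdir -p pics; python3 - <<'E'
from rig import *
import cv2,numpy as np,pickle
d={}
for n in("scene","side","wrist"):
    s=snapshot(n);d[n]=s;cv2.imwrite(f"pics/{n}0.png",s["frame"][:,:,::-1])
    print(n,{k:np.round(v,4).tolist() for k,v in s.items() if k!="frame"})
d["tcp"]=(read_eef_pos(),read_tool_rot());print(d["tcp"],read_time())
pickle.dump(d,open("d0.pkl","wb"))
cv2.imwrite("pics/both0.png",cv2.resize(d["scene"]["frame"][:,:,::-1],(800,600),interpolation=cv2.INTER_CUBIC))
cv2.imwrite("pics/sideb.png",cv2.resize(d["side"]["frame"][:,:,::-1],(800,600),interpolation=cv2.INTER_CUBIC))
E
```

```text
scene {'mtx': [[416.5855, 0.0, 280.1213], [0.0, 416.5855, 209.1491], [0.0, 0.0, 1.0]], 'pose': [[0.6023, 0.5342, -0.5932, 1.2792], [0.7982, -0.4149, 0.4368, -0.5175], [-0.0128, -0.7365, -0.6763, 0.8181], [0.0, 0.0, 0.0, 1.0]]}
side {'mtx': [[476.7993, 0.0, 280.5046], [0.0, 476.7993, 211.2607], [0.0, 0.0, 1.0]], 'pose': [[0.9426, -0.191, 0.274, 0.2507], [-0.3334, -0.4893, 0.8059, -0.985], [-0.0199, -0.851, -0.5248, 0.6562], [0.0, 0.0, 0.0, 1.0]]}
wrist {'mtx': [[325.1923, 0.0, 276.1173], [0.0, 325.1923, 206.8796], [0.0, 0.0, 1.0]], 'T_tool_cam': [[-0.0008, -0.9469, -0.3216, 0.0823], [1.0, -0.0006, -0.0006, -0.0003], [0.0003, -0.3216, 0.9469, -0.1424], [0.0, 0.0, 0.0, 1.0]]}
(array([0.16286633, 0.60303096, 0.23070536]), array([-4.13159886e-01, -3.11415099e+00,  1.70704912e-03])) 0.15
```

View pics/both0.png

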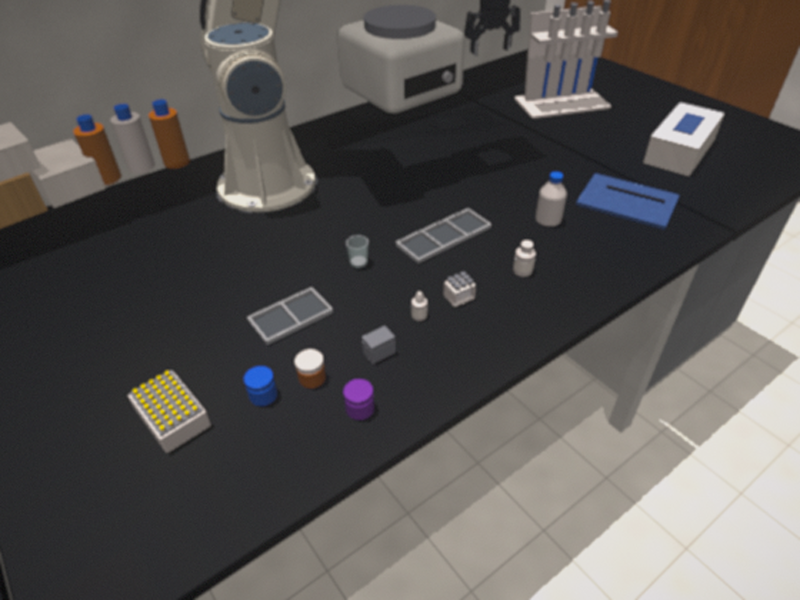

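View pics/sideb.png

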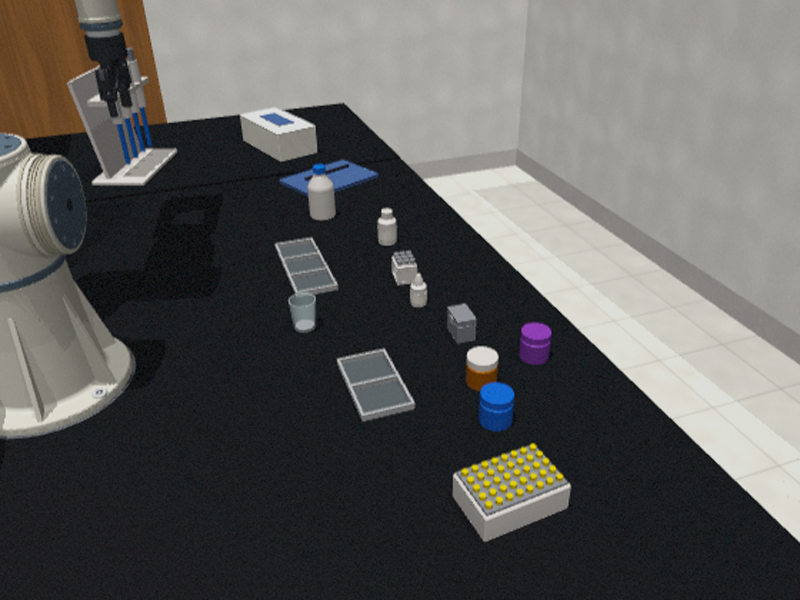

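The scene (800x600) shows the long tray at (444,234), short tray (290,314), rack (460,288), tall bottle (524,260), dropper (419,306) and slide box (378,344). There are three jar candidates: blue (260,386), amber with a white lid (310,368) and purple (359,399). Only (310,368) fits "amber glass, white lid"; I'll confirm it in a crop. The side view agrees, with the amber jar at (482,368).

```bash
cat > h.py <<'E'
import numpy as np,cv2
from scipy.spatial.transform import Rotation as R
def cast(s,px,z,tool=None):
    """rays of pixels onto plane z; tool=(pos,rotvec) for the wrist fisheye"""
    px=np.atleast_2d(np.asarray(px,float)); K=s["mtx"]
    a=(px-K[:2,2])/[K[0,0],K[1,1]]
    if tool is None: T=s["pose"]; d=np.c_[a,np.ones(len(a))]
    else:
        M=np.eye(4);M[:3,:3]=R.from_rotvec(tool[1]).as_matrix();M[:3,3]=tool[0]
        T=M@s["T_tool_cam"]; r=np.linalg.norm(a,axis=1); 
        d=np.c_[a*np.sinc(r/np.pi)[:,None],np.cos(r)]
    d=d@T[:3,:3].T
    return T[:3,3]+d*((z-T[2,3])/d[:,2])[:,None]
def down(yaw): # tool z down, tool y axis at heading yaw
    y=np.array([np.cos(yaw),np.sin(yaw),0]);z=np.array([0,0,-1.])
    return R.from_matrix(np.c_[np.cross(y,z),y,z]).as_rotvec()
E
python3 - <<'E'
from h import *;import pickle
d=pickle.load(open("d0.pkl","rb"))
P=dict(long=((444,234),(306,266),.01),short=((290,314),(375,383),.01),rack=((460,281),(404,257),.045),tall=((525,245),(387,213),.072),drop=((419,294),(418,280),.058),slide=((378,334),(461,312),.044),jar=((309,358),(482,355),.05),blue=((259,376),(496,393),.05),purp=((358,389),(535,332),.05),beaker=((357,262),(303,326),.0),wash=((551,222),(322,216),0))
for k,(a,b,z) in P.items():
    print(k,cast(d["scene"],np.array(a)*.7,z)[0].round(3),cast(d["side"],np.array(b)*.7,z)[0].round(3))
for k in("scene","side"):
    c={"scene":(120,230),"side":(240,170)}[k]
a=d["scene"]["frame"][235:305,160:275,::-1];b=d["side"]["frame"][210:310,300:400,::-1]
a=cv2.resize(a,(400,400*70//115),interpolation=3);b=cv2.resize(b,(400,400),interpolation=3)
cv2.imwrite("pics/jars.png",np.hstack([np.vstack([a,np.zeros((400-len(a),400,3),np.uint8)]),b]))
print(down(d and 0.), R.from_rotvec(d["tcp"][1]).as_matrix().round(2))
E
```

```text
long [0.458 0.214 0.01 ] [0.458 0.204 0.01 ]
short [ 0.473 -0.193  0.01 ] [ 0.473 -0.2    0.01 ]
rack [0.632 0.107 0.045] [0.63  0.105 0.045]
tall [0.652 0.264 0.072] [0.646 0.253 0.072]
drop [0.624 0.01  0.058] [ 0.616 -0.008  0.058]
slide [ 0.651 -0.106  0.044] [ 0.653 -0.112  0.044]
jar [ 0.63  -0.237  0.05 ] [ 0.63  -0.242  0.05 ]
blue [ 0.613 -0.324  0.05 ] [ 0.61  -0.329  0.05 ]
purp [ 0.738 -0.208  0.05 ] [ 0.734 -0.216  0.05 ]
beaker [0.409 0.008 0.   ] [0.408 0.009 0.   ]
wash [ 0.566  0.452 -0.   ] [0.549 0.446 0.   ]
[2.22144147 2.22144147 0.        ] [[-0.97  0.26 -0.  ]
 [ 0.26  0.97 -0.  ]
 [ 0.   -0.   -1.  ]]
```

View pics/jars.png

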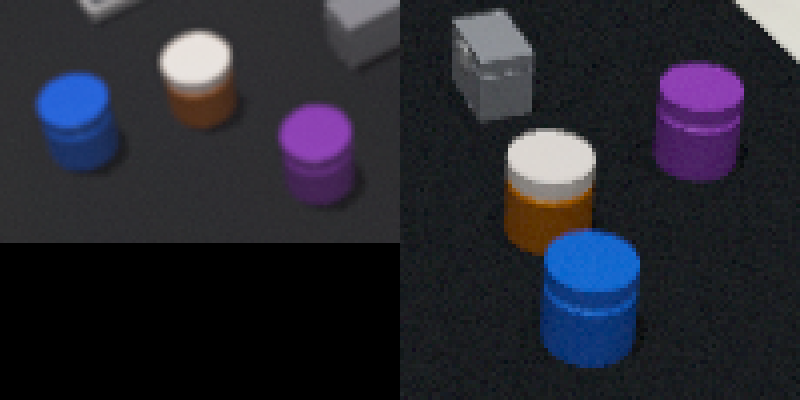

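The enlarged crop confirms it: the amber jar with the white lid is the one between the blue jar and the purple jar. Both views agree within about 1 cm. Next I take wrist views from above both halves of the bench.

```bash
python3 - <<'E'
from rig import *
from h import *;import pickle
d={}
for n,y in(("L",.15),("R",-.17)):
    movep([.5,y,.28],down(np.pi/2)); sleep(.2)
    t=(np.array(read_eef_pos()),np.array(read_tool_rot())); s=snapshot("wrist");d[n]=(s,t)
    cv2.imwrite(f"pics/w{n}.png",cv2.resize(s["frame"][:,:,::-1],(800,600),interpolation=3))
    print(t,read_time(),np.round(read_joint_pos(),2))
pickle.dump(d,open("d1.pkl","wb"))
E
```

```text
(array([0.499874  , 0.15053705, 0.2799073 ]), array([ 1.35249452e-03, -3.14142706e+00,  3.01741736e-05])) 2.4417 [ 0.29  0.15  1.8   0.    1.2  -1.28]
(array([ 0.50031223, -0.16897636,  0.28000459]), array([-2.49112415e-03,  3.14154459e+00,  2.15219522e-04])) 3.9083 [-0.33  0.16  1.78  0.    1.2  -1.9 ]
```

View pics/wL.png

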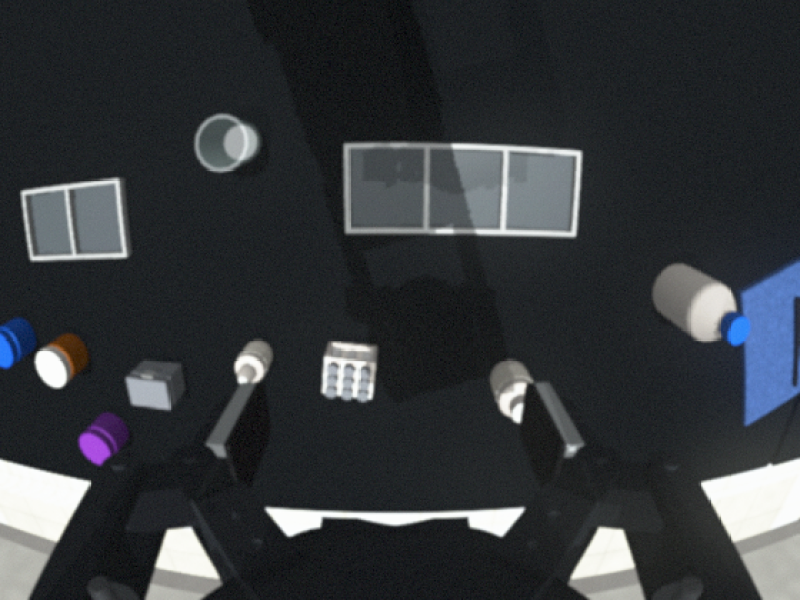

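View pics/wR.png

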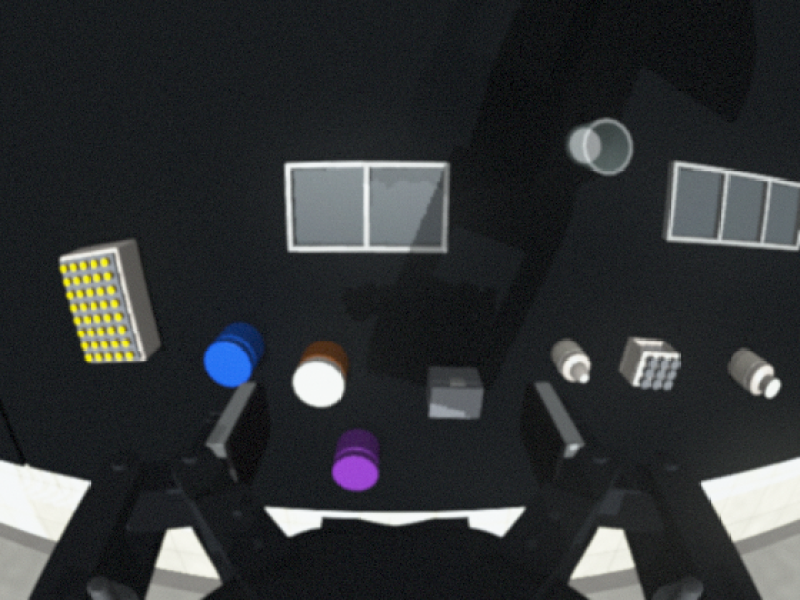

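The wrist views show both trays nearly axis-aligned: the long tray spans (345..581,143..236) in L and the short tray (285..448,161..252) in R. The rack is at (350,370) in L, the slide box (455,392) in R with its clasp facing -x, the jar lid (320,381) in R, the dropper (572,362) in R and the tall bottle (755,372) in R. I now fit the tray rims and enlarge the graspable items.

```bash
python3 - <<'E'
from h import *;import pickle
d=pickle.load(open("d1.pkl","rb"));d0=pickle.load(open("d0.pkl","rb"))
def comp(f,thr,seed,rad=12):
    g=cv2.cvtColor(f,cv2.COLOR_RGB2GRAY);m=(g>thr).astype(np.uint8)
    n,l,st,c=cv2.connectedComponentsWithStats(m)
    sel=[i for i in range(1,n) if st[i,4]>15]
    i=min(sel,key=lambda i:np.min(np.linalg.norm(np.argwhere(l==i)[:,::-1]-seed,axis=1)))
    return (l==i).astype(np.uint8),st[i],c[i]
def tray(s,t,seed,z=.014):
    m,st,c=comp(s["frame"],65,np.array(seed)*.7)
    k=cv2.findContours(m,0,1)[0];k=max(k,key=cv2.contourArea)[:,0]
    w=cast(s,k,z,t)[:,:2]; r=cv2.minAreaRect((w*1000).astype(np.float32)); print(st,np.round(r[0],1),np.round(r[1],1),round(r[2],2))
print("long");tray(*d["L"],(460,150));tray(d0["scene"],None,(444,234))
print("short");tray(*d["R"],(365,165));tray(d0["scene"],None,(290,340))
for nm,z,a,b in(("tall",.034,(524,262),(387,232)),("drop",.025,(419,308),(418,294)),("rack",.022,(460,292),(404,270))):
    for s,p in((d0["scene"],a),(d0["side"],b)):
        m,st,c=comp(s["frame"],70,np.array(p)*.7); print(nm,st,cast(s,c,z)[0].round(4))
s,t=d["R"]
m,st,c=comp(s["frame"],130,np.array((320,381))*.7);print("lid",st,cast(s,c,.05,t).round(4))
def crop(v,c):
    x,y=np.int32(np.array(c)*.7);x-=25;y=max(y-18,0);return cv2.resize(d[v][0]["frame"][y:y+37,x:x+50,::-1],(400,296),interpolation=3),(x,y)
q=[crop("L",(350,370)),crop("R",(650,365)),crop("R",(455,392)),crop("R",(755,372))]
print([i[1] for i in q])
cv2.imwrite("pics/crops.png",np.vstack([np.hstack([q[0][0],q[1][0]]),np.hstack([q[2][0],q[3][0]])]))
E
```

```text
long
[  240    99   168    68 10754] [456.9 213. ] [ 84.2 217.7] 0.02
[ 277  145   67   39 1245] [458.3 213.6] [228.5  96.7] 89.9
short
[ 198  112  117   66 7475] [ 473.8 -195.3] [147.5  84.3] 89.49
[ 172  200   61   41 1294] [ 475.4 -193.5] [151.7  96.9] 89.88
tall [359 167  17  27 339] [0.6491 0.2713 0.034 ]
tall [264 145  14  27 310] [0.648  0.2659 0.034 ]
drop [287 203  13  22 211] [0.6211 0.0116 0.025 ]
drop [274 175  25  40 588] [0.6248 0.0642 0.025 ]
rack [310 190  24  25 429] [0.6289 0.1086 0.022 ]
rack [274 175  25  40 588] [0.6266 0.0692 0.022 ]
lid [205 252  36  33 937] [[ 0.6299 -0.2402  0.05  ]]
[(np.int32(219), np.int32(241)), (np.int32(429), np.int32(237)), (np.int32(293), np.int32(256)), (np.int32(503), np.int32(242))]
```

View pics/crops.png

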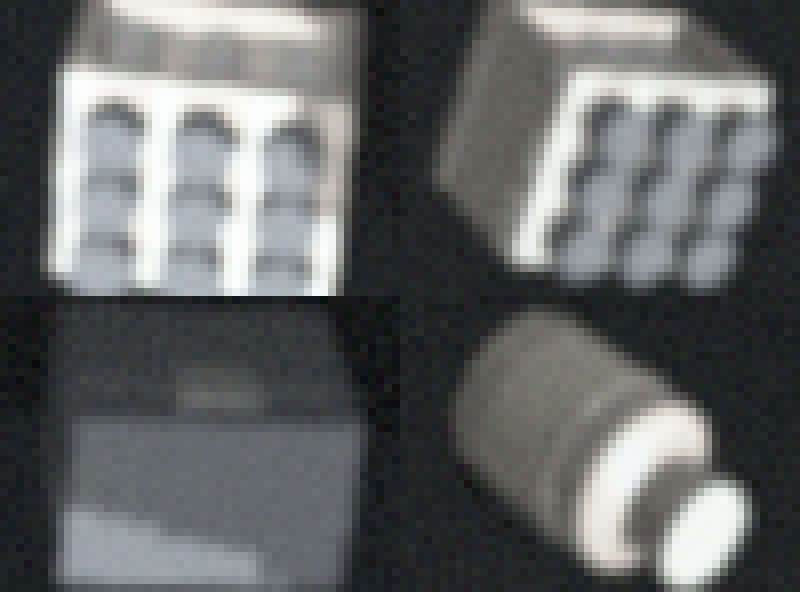

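The crops show the rack's front top edge from (60,68) to (355,100) in tile 1, and its corners (175,75), (375,80) and (115,268) in tile 2. The slide box top has corners (72,122), (362,122), (60,285) and (345,290) in tile 3, and the bottle cap is at (305,235) in tile 4.

```bash
python3 - <<'E'
from h import *;import pickle
d=pickle.load(open("d1.pkl","rb"))
def w(v,o,ps,z):
    p=np.array(o)+(np.array(ps)+.5)/8-.5
    q=cast(d[v][0],p,z,d[v][1])[:,:2]*1000; print(v,q.round(1).tolist(),"sides",np.linalg.norm(np.diff(q,axis=0),axis=1).round(1),"headings",np.degrees([np.arctan2(*(b-a)[::-1]) for a,b in zip(q,q[1:])]).round(1),"mean",q.mean(0).round(1))
w("L",(219,241),[(47,275),(60,68),(355,100)],.038)
w("R",(429,237),[(115,268),(175,75),(375,80)],.038)
w("R",(293,256),[(60,285),(72,122),(362,122),(345,290)],.044)
w("R",(503,242),[(305,235)],.072)
for v,c in(("R",(580,373)),("L",(246,371))): print("drop tip",cast(d[v][0],np.array(c)*.7,.058,d[v][1]).round(4))
E
```

```text
L [[646.9, 78.7], [606.9, 83.6], [612.3, 132.5]] sides [40.3 49.2] headings [173.   83.7] mean [622.1  98.2]
R [[648.3, 80.9], [608.3, 84.5], [611.6, 132.1]] sides [40.2 47.7] headings [174.8  86.1] mean [622.7  99.2]
R [[669.6, -136.3], [636.7, -135.4], [637.7, -86.0], [672.0, -86.0]] sides [32.9 49.4 34.3] headings [178.5  88.9   0. ] mean [ 654.  -110.9]
R [[648.4, 268.1]] sides [] headings [] mean [648.4 268.1]
drop tip [[0.6185 0.0051 0.058 ]]
drop tip [[0.6143 0.0135 0.058 ]]
```

Positions hold up against the given sizes: the rack's top edges measure 40 x 48 mm with its centre at (0.630,0.106) and yaw -6°, and the slide box measures 33 x 49 mm. Rim fits read about 4 mm over true tray size, and the headings are about 0. I start with the rack.

```bash
cat > pp.py <<'E'
from rig import *
from h import *
H=.15
def pick_place(name,src,h0,dst,h1,rel=.010,force=30,op=1.0):
    grip(op); movep([*src,H],down(h0)); 
    c=servo_line([*src,rel],feed=.12,force_limit=15)
    if c: print(name,"contact on descent",read_eef_pos()); return False
    grip(0.0,grip_force=force); w=read_gripper_width()
    servo_line([*src,H],feed=.15); w2=read_gripper_width(); print(name,"width",round(w*85,1),round(w2*85,1),"F",np.round(read_finger_force(),1))
    if w2<.1: return False
    movep([*dst,H-.02],down(h1)); servo_line([*dst,rel+.014],feed=.12)
    c=servo_line([*dst,rel+.001],feed=.03,force_limit=5)
    print(" set down",c,np.round(read_eef_pos(),4),np.round(read_ft_force(),1))
    grip(min(1,w2+.22)); servo_line([*dst,H],feed=.15); print(" t",round(read_time(),1)); return True
def look(fn,p=(.5,.0,.3)):
    movep(list(p),down(np.pi/2)); sleep(.2)
    t=(np.array(read_eef_pos()),np.array(read_tool_rot())); s=snapshot("wrist")
    cv2.imwrite(fn,cv2.resize(s["frame"][:,:,::-1],(800,600),interpolation=3)); return s,t
E
python3 - <<'E'
from pp import *
pick_place("rack",(.630,.106),np.radians(-6),(.457,.213),0)
s=snapshot("scene")["frame"][120:240,230:400,::-1];cv2.imwrite("pics/p1.png",cv2.resize(s,(800,564),interpolation=3))
E
```

```text
rack width 39.4 39.4 F 30.9
 set down True [0.4574 0.2133 0.014 ] [1.1 0.6 1.3]
 t 12.5
```

View pics/p1.png

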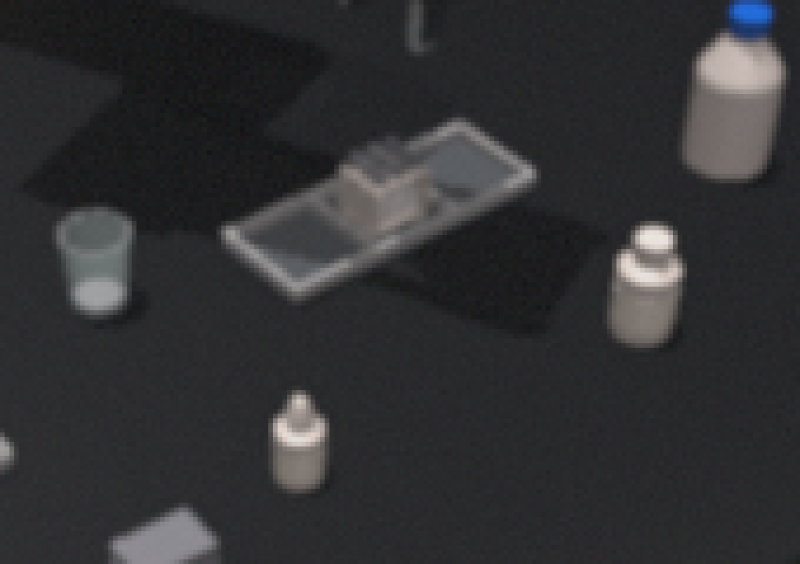

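The rack stands flat in the middle compartment at (380,195) in the crop, and contact came at exactly the nominal floor height. I carry on with the rest.

```bash
python3 - <<'E'
from pp import *
ok=pick_place("tall",(.6485,.268),0,(.457,.283),0) and pick_place("drop",(.619,.009),0,(.457,.143),0,rel=.008) and pick_place("slide",(.654,-.111),np.radians(-1),(.474,-.160),0) and pick_place("jar",(.630,-.240),np.radians(-43),(.474,-.230),0)
look("pics/p2.png",(.5,.0,.3))
s=snapshot("side")["frame"][100:310,150:430,::-1];cv2.imwrite("pics/p3.png",cv2.resize(s,(800,600),interpolation=3))
print(ok,read_time())
E
```

```text
tall width 39.3 39.1 F 30.2
 set down True [0.4575 0.2833 0.0142] [0.  0.2 2.1]
 t 20.3
drop width 28.9 28.8 F 29.6
 set down True [0.4576 0.1432 0.0121] [1.3 0.5 2. ]
 t 28.5
slide width 33.5 33.9 F 29.6
 set down True [ 0.4745 -0.1602  0.014 ] [ 0.7 -1.4 -0.1]
 t 36.7
jar width 47.1 46.9 F 31.1
 set down True [ 0.4746 -0.2303  0.0142] [ 0.5 -0.5  1.8]
 t 44.3
True 45.7
```

View pics/p2.png

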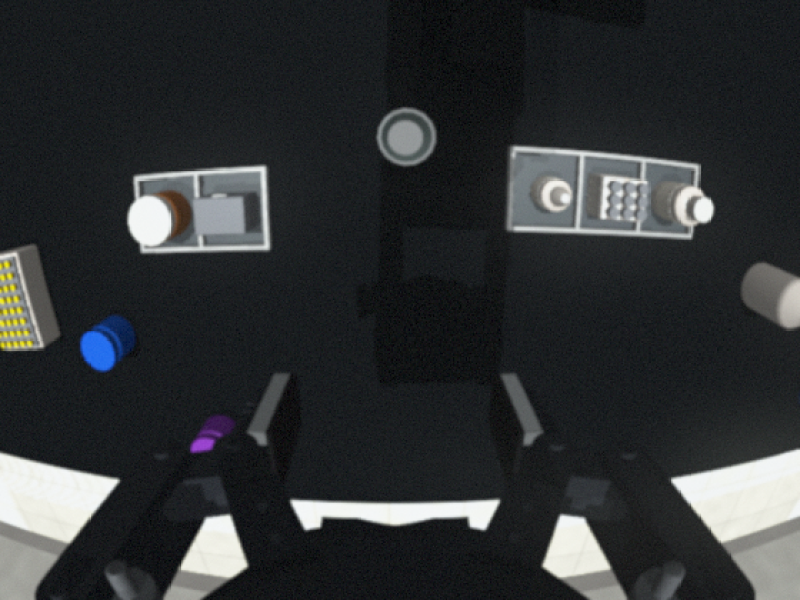

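View pics/p3.png

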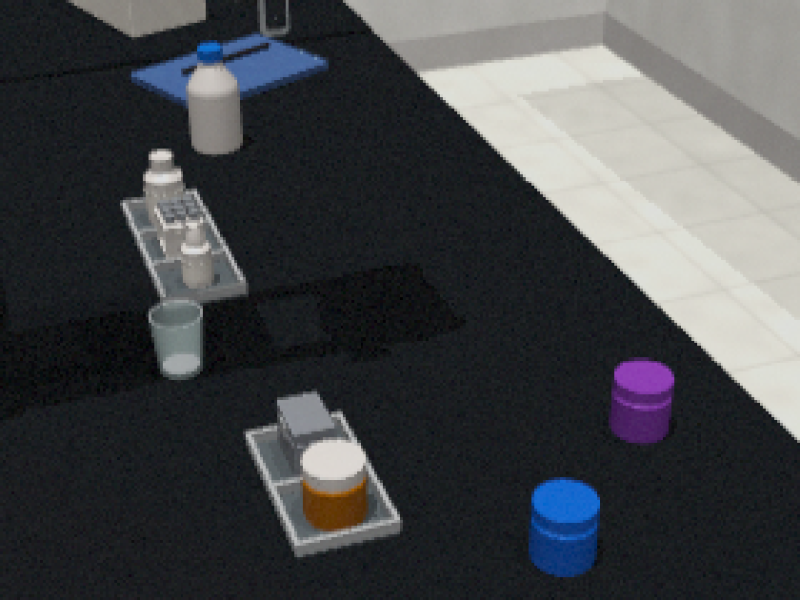

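Both views show the rack between the tall bottle and the dropper at (520..695,150..235), and the jar and slide box in the short tray at (140..268,170..248). Everything stands upright, and all five touched down at floor height. The beaker, wash bottle, tip box and blue and purple jars are where they were.

```bash
python3 -c "
from rig import *
print(close_job())"
```

```text
the job is handed in; nothing more can be done
None
```

Both kits are made up and the job is handed in at about 46 s of the 125 s allowed; no verdict came back, but the last pictures show all five items upright in their compartments and the bystanders unmoved.

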